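Fit a flashing lamp into the keyed socket of the lamp tester

ROBOT

A 6-joint arm with a two-finger parallel gripper is mounted at the origin on the work surface. World frame = base frame: x ahead of the robot, y to its left, z up, the work surface at z = 0. Lengths are in m, angles in rad, forces in N, time in s.
With the tool pointing down it reaches from about 0.425 to 0.95 m from the base axis. Payload 3.5 kg.
Tool frame: the origin (TCP) lies at the very end of the fingers, on their centre line; the grasp point (between the pads) lies 19 mm behind it; z points along the fingers, y is the direction in which the jaws open and shut (so a half turn about z gives the same grasp; the last joint's range is limited). The gripper opens to 85 mm and grips with 20 to 120 N. Pads are 22 mm wide; open, the fingers measure 114 mm over their backs; the gripper's body (76 mm by 85 mm) begins 54 mm behind the grasp point. The pads swing forward as they close: fully open they stand 13 mm farther back than shut.
Start: joints at [-1.492, 0.286, 1.577, -0, 1.279, -0.15], TCP at [0.153, -0.657, 0.231] pointing down, gripper open.
Joint ranges: [-2.77, 2.77], [-0.9, 2.22], [0.21, 2.48], [-1.53, 4.67], [0.24, 2.81], [-2.84, 2.84]. Speed limits (rad/s): [2.79, 2.79, 3.14, 3.14, 3.14, 3.14].

INTERFACE

Orientations are given as a rotation vector (axis times angle).
In Python, from bench import env, vision, ticket gives the robot as it stands. The module is installed in compiled form; this text tells all that it offers.
- The arm moves only by the tool send_rows, never from a script. Its argument "plan" is text: rows parted by semicolons, each of 7 numbers parted by spaces: the shift along the world's x, y, z in cm, then the turn, a rotation vector about the world's x, y, z in rad, then the finger opening in cm, from 0 to 8.54. A call has 1 to 5 rows; each row shifts and turns the commanded pose from where the row before left it; what a row does not reach is not made up. A row lasts 1/10 s, in which the tool goes at most 50 mm and 8.59 degrees, less where a joint would pass 70% of its speed; a pose out of reach is approached as far as the arm can. A call with a gripper value outside its range is refused whole. The fingers move at their own pace and stop on an object; "squeeze" is the grip in N (left out, the last holds). Time passes only in rows, so rows that do not move let the fingers close. It gives the time, the measured TCP pose, the force and the opening at its end, in the units of the state.
- env.read_state(): the state, without advancing time (a new reading comes with each control period).
- vision.get_image(name): name is "side" or "top" or "wrist"; returns the picture (420x560x3 uint8, red, green, blue); there is no depth.
- vision.camera_info(name): a dict with "camera_matrix" (3x3 intrinsics, pixels), "R" (3x3) and "t" (3): a world point X has camera coordinates R X + t. Camera axes: x right, y down, z forward; pixel columns grow to the right and rows downward; lengths in m; the calibration is good to about 2 mm. A picture is of the moment at which its call begins: read the wrist's pose just before it. camera_info takes no time and is no camera call; for the wrist camera it gives the pose at the moment of the call.
- ticket.close_job(): hands the job in, once; it reports no verdict.
The state is a dict: "t": time; "joints": joint angles; "joint_velocities": joint speeds; "joint_efforts": joint torques, N m; "position": TCP position; "eef_rot": TCP orientation; "contact_force": force on the tool from outside, world axes, zero at the start; "wrist_torque": the same for the moment, N m; "gripper_width": finger opening in m.
Only numpy, scipy, OpenCV 4.12 (cv2) and the standard library are available. Lean on these libraries where they do the work, as an engineer would, in place of code of your own. Each camera call takes 0.05 s, during which the arm holds its last target.

TASK

The amber flashing lamp lies on its side in its packing tray. Take it out, stand it upright on its foot on the bare bench top and let go of it; then pick it up afresh, turn it until the flat on its foot matches the flat in the tester's socket, and lower it in until the foot sits fully home and upright, and let go. Do not slam the lamp down, and leave the carton, the canister and the flat marker lamp where they are.

Things in the scene. Friction and masses are not known exactly. Their poses are not given: they have to be found in the camera images.
- lamp_mid (a point): Centre of the flashing lamp (112 mm long, 0.26 to 0.5 kg). z runs along the lamp from foot to lens top. From z = -32 to +56 mm it is a plain round amber lens, 50 mm across, top edge bevelled 6 mm. It starts level in the tray, foot away from the robot, flat upward, axis 62 mm above the bench. Its centre of mass is about 45 mm from the foot's underside; it stands steadily on the foot.
- lamp_foot (a point): Centre of the underside of the lamp's foot, 56 mm from lamp_mid, same axes. The foot is a black disc 68 mm in diameter and 24 mm thick (z = 0 to 24 mm), cut off on one side by a flat 44 mm wide, 26 mm from the axis; x points out of this flat, square to it. The lower edge has a 1.5 mm bevel.
- tray: Fixed cardboard packing tray, 190 (x) x 120 (y) mm, rim 22 mm high; origin at the centre of its underside, z up, yaw up to 0.4 rad either way. Two white V supports, 10 mm thick (x), 44 mm wide (y), at x = +20 and -50 mm, carry the lens and end 13 mm below its axis; fingers can pass outside them. The lamp's foot points to the tray's +x, its lens end to -x.
- tester: Fixed grey lamp tester, a box 170 (x) x 150 (y) x 40 mm; origin at the centre of its underside, z up, yaw up to 1.2 rad either way. On the middle of its top stands the socket: a bare metal collar about 94 mm across and 16 mm high, so its rim is 56 mm above the bench.
- seat (a point): Centre of the socket's floor, 40 mm above the bench, z up. The hole is 71 mm in diameter, closed on one side by a flat 27.5 mm from the centre: the foot's shape with 1.5 mm play all round, and a 2.5 mm lead-in bevel at the rim. x points from the centre to the flat: the foot drops in only when lamp x points the same way within about 4 degrees. Home, 8 mm of the foot stands out of the collar.
- carton_mid (a point): Centre of a closed white carton, 70 x 110 x 60 mm high, a bystander.
- canister_mid (a point): Centre of a blue canister standing upright, 56 mm in diameter, 150 mm high, a bystander.
- marker_mid (a point): Centre of a flat oblong amber marker lamp on a black plate, 60 x 120 x 34 mm high, lying flat, a bystander.

How it is judged:
By the outcome, as a careful person would: the job done as asked, in the order asked, and still so for the second after the job is handed in, with the robot touching nothing.
It also fails if it takes over 54 s, if anything falls off the work surface, if the arm or the gripper's body presses on something with over 40 N, if the wrist force passes 120 N, or if a joint passes its speed limit or range.

## Working session

There is one attempt and no reset: what is moved stays moved. The work goes in short steps, Python scripts to look and compute and a tool call to move; the robot and the scene stay as the last step left them, time stands still between calls to the robot, and variables do not carry over. Pictures are saved under pics/ and viewed, and the job is handed in when it is done.

Besides the shell and the picture viewer there is one more tool, called as name(argument=value, ...), one argument or row to a line, values as JSON. send_rows: Moves the arm, as the interface text tells. Its arguments: {"type":"object","properties":{"plan":{"type":"string"},"squeeze":{"type":"number"}},"required":["plan"]}

```bash
mkdir -p pics; cat > h.py <<'E'
import numpy as np, cv2
from bench import env, vision, ticket
def save(name, img): cv2.imwrite('pics/'+name+'.png', img[:,:,::-1])
def ray(ci,u,v):
    K=np.array(ci["camera_matrix"]);R=np.array(ci["R"]);t=np.array(ci["t"])
    d=R.T@np.linalg.solve(K,[u,v,1.]);return -R.T@t,d
def onz(ci,u,v,z):
    o,d=ray(ci,u,v);return o+d*(z-o[2])/d[2]
def proj(ci,X):
    K=np.array(ci["camera_matrix"]);R=np.array(ci["R"]);t=np.array(ci["t"])
    p=K@(R@np.array(X)+t);return p[:2]/p[2]
E
python3 - <<'E'
from h import *
s=env.read_state();print(s)
for n in ["top","side","wrist"]:
    im=vision.get_image(n);save(n+'0',im);ci=vision.camera_info(n);print(n,ci)
E
```

```text
{'t': 0.0, 'joints': array([-1.49201608e+00,  2.87179930e-01,  1.57820210e+00,  5.92349417e-06,
        1.27863010e+00, -1.50009040e-01]), 'joint_velocities': array([ 0.00179263, -0.00026184, -0.00025669,  0.00043153,  0.00101932,
       -0.00083787]), 'joint_efforts': array([-4.76143723e-04, -4.05979764e+01, -2.92630076e+01, -1.58456933e-04,
        5.80456399e-03,  3.14365941e-06]), 'position': array([ 0.15305955, -0.65672437,  0.2299241 ]), 'eef_rot': array([-3.11865777e+00, -3.58319420e-01, -1.44114607e-04]), 'contact_force': array([-0.37950566,  0.1142529 , -0.60660445]), 'wrist_torque': array([-0.02062387, -0.03141946, -0.07820094]), 'gripper_width': 0.08520334727591114}
top {'camera_matrix': array([[501.70127527,   0.        , 281.74300805],
       [  0.        , 501.70127527, 199.20203409],
       [  0.        ,   0.        ,   1.        ]]), 'R': array([[ 0.02282773, -0.99973661, -0.00236914],
       [-0.98058211, -0.02192854, -0.19487911],
       [ 0.19477583,  0.00677179, -0.98082441]]), 't': array([0.00893394, 0.63058691, 1.47203071])}
side {'camera_matrix': array([[528.4922404 ,   0.        , 273.86441183],
       [  0.        , 528.4922404 , 208.76450454],
       [  0.        ,   0.        ,   1.        ]]), 'R': array([[-0.84202077, -0.53919935,  0.01628153],
       [-0.38618804,  0.58145373, -0.71607986],
       [ 0.37664284, -0.60924184, -0.69782845]]), 't': array([0.5226137 , 0.29181849, 1.57187132])}
wrist {'camera_matrix': array([[298.96506353,   0.        , 276.94484456],
       [  0.        , 298.96506353, 207.54061146],
       [  0.        ,   0.        ,   1.        ]]), 'R': array([[ 0.22635907, -0.97404039, -0.00262491],
       [-0.91988181, -0.21465761,  0.32823707],
       [-0.32027962, -0.07188483, -0.94459173]]), 't': array([-0.67500053, -0.04344857,  0.38223549])}
```

View pics/top0.png

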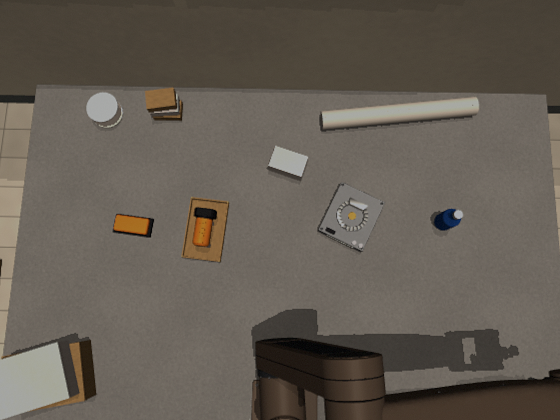

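View pics/side0.png

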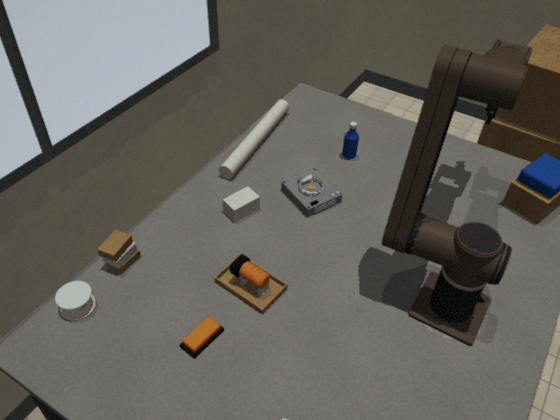

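View pics/wrist0.png

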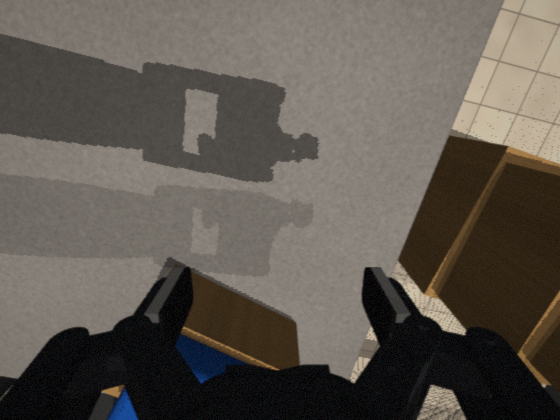

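The top view shows the tray at about (206,230) with the lamp's foot up-image. The tester is at (351,217), the carton at (289,163), the canister at (450,218) and the marker at (133,225). Next I'll enlarge and measure.

```bash
python3 - <<'E'
from h import *
im=cv2.imread('pics/top0.png')
a=cv2.resize(im[190:270,170:250],None,fx=7,fy=7,interpolation=cv2.INTER_CUBIC)
b=cv2.resize(im[178:258,312:392],None,fx=7,fy=7,interpolation=cv2.INTER_CUBIC)
cv2.imwrite('pics/ztray.png',a);cv2.imwrite('pics/ztest.png',b)
hsv=cv2.cvtColor(im,cv2.COLOR_BGR2HSV)
ci=vision.camera_info("top")
def rect(m,z,name):
    m=m.astype(np.uint8)*255
    m=cv2.morphologyEx(m,cv2.MORPH_CLOSE,np.ones((9,9)))
    c,_=cv2.findContours(m,cv2.RETR_EXTERNAL,cv2.CHAIN_APPROX_NONE);c=max(c,key=cv2.contourArea)
    P=np.array([onz(ci,*p[0],z)[:2] for p in c],np.float32)*1000
    print(name,cv2.minAreaRect(P))
def win(m,x0,x1,y0,y1):
    w=np.zeros_like(m);w[y0:y1,x0:x1]=1;return m&w
H,S,V=[hsv[...,i].astype(int) for i in range(3)]
rect(win((H<25)&(S>80)&(V>60),170,250,185,275),.022,'tray')
print(hsv[240,340],hsv[300,400],hsv[200,335], hsv[225,203],hsv[240,192],hsv[160,290])
rect(win((H<16)&(S>180)&(V>90),188,225,205,255),.062,'lens')
rect(win((V<30),188,225,200,225),.062,'foot')
rect(win((H<25)&(S>120)&(V>60),105,160,205,245),.034,'marker')
rect(win((V>140)&(S<40),260,315,140,185),.06,'carton')
rect(win((H>100)&(H<130)&(S>150),425,470,200,235),.1,'canister')
for z in(0.15,):print(onz(ci,458,214,z))
E
```

```text
tray ((539.91064453125, 259.4784240722656), (122.9494857788086, 191.52566528320312), 84.39375305175781)
[ 9 19 92] [ 18  34 113] [ 23  17 123] [ 18 198 167] [ 15 165 111] [ 34  10 171]
lens ((525.9183959960938, 262.4308166503906), (48.59612274169922, 84.54808044433594), 84.18601989746094)
foot ((582.5751342773438, 255.291748046875), (65.77156066894531, 29.003690719604492), 80.60435485839844)
marker ((547.4342651367188, 486.7071228027344), (106.32888793945312, 51.593971252441406), 83.12598419189453)
carton ((752.9691772460938, 7.199680328369141), (108.1314697265625, 67.90155029296875), 72.3016357421875)
canister ((572.0074462890625, -464.20147705078125), (50.75005340576172, 75.08453369140625), 27.488950729370117)
[ 0.58089229 -0.48235449  0.15      ]
```

View pics/ztray.png

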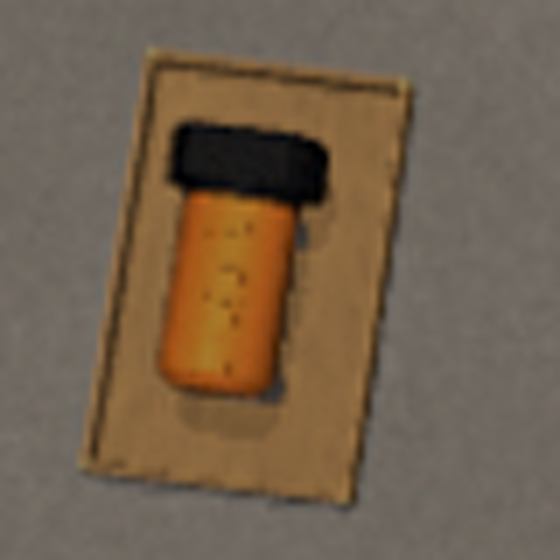

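View pics/ztest.png

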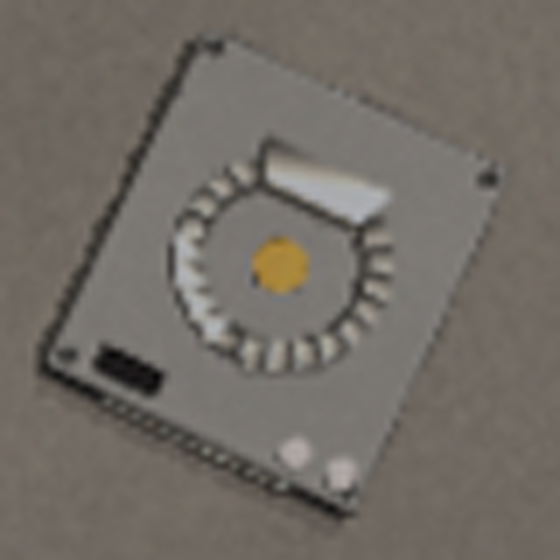

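```bash
python3 - <<'E'
from h import *
from scipy.spatial.transform import Rotation as Ro
ci=vision.camera_info("top")
print('seat',onz(ci,352.1,215.9,.04))
for p in [(312+195/7,178+40/7),(312+498/7,178+180/7),(312+350/7,178+512/7),(312+45/7,178+362/7)]: print(onz(ci,*p,.04))
w=vision.camera_info("wrist");s=env.read_state()
R=Ro.from_rotvec(s['eef_rot']).as_matrix();print(R)
C=-np.array(w['R']).T@np.array(w['t']);print('cam in tool',R.T@(C-s['position']),'axes in tool',R.T@np.array(w['R']).T)
# side ray check: lamp
E
```

```text
seat [ 0.58700846 -0.1945922   0.04      ]
[ 0.68792426 -0.15686298  0.04      ]
[ 0.62738328 -0.2908012   0.04      ]
[ 0.47917003 -0.22417295  0.04      ]
[ 0.54179372 -0.09125773  0.04      ]
[[ 9.73940145e-01  2.26805167e-01 -1.05014966e-04]
 [ 2.26804961e-01 -9.73938395e-01  1.87415419e-03]
 [ 3.22789748e-04 -1.84913192e-03 -9.99998238e-01]]
cam in tool [ 0.08406496  0.00127144 -0.14328814] axes in tool [[-4.57857734e-04 -9.44489280e-01 -3.28541917e-01]
 [ 9.99999594e-01 -1.77614806e-04 -8.82999258e-04]
 [ 7.75629424e-04 -3.28542188e-01  9.44488978e-01]]
```

send_rows(
  plan="3.3 3.5 0.3 0 0 0.146 8.5;3.3 3.5 0.3 0 0 0.146 8.5;3.3 3.5 0.3 0 0 0.146 8.5;3.3 3.5 0.3 0 0 0.146 8.5;3.3 3.5 0.3 0 0 0.146 8.5",
)

```text
t: 0.65
position: [0.319, -0.4807, 0.2461]
eef_rot: [-2.783, -1.457, -0.0]
contact_force: [0.6, 0.2, -0.0]
gripper_width: 0.0849
```

send_rows(
  plan="3.3 3.5 0.3 0 0 0.146 8.5;3.3 3.5 0.3 0 0 0.146 8.5;3.3 3.5 0.3 0 0 0.146 8.5;3.3 3.5 0.3 0 0 0.146 8.5;3.3 3.5 0.3 0 0 0.146 8.5",
)

```text
t: 1.15
position: [0.4841, -0.3056, 0.2613]
eef_rot: [-2.079, -2.355, -0.0]
contact_force: [0.4, -0.2, 1.2]
gripper_width: 0.0852
```

send_rows(
  plan="3.3 3.5 0.3 0 0 0.146 8.5;3.3 3.5 0.3 0 0 0.146 8.5;3.3 3.5 0.3 0 0 0.146 8.5;0 0 0 0 0 0 8.5;0 0 0 0 0 0 8.5",
)

```text
t: 1.65
position: [0.5824, -0.2013, 0.2698]
eef_rot: [-1.523, -2.746, 0.001]
contact_force: [-0.1, 0.1, 0.4]
gripper_width: 0.085
```

```bash
python3 - <<'E'
from h import *
s=env.read_state();print(s['t'],s['joints'],s['position'],s['eef_rot'])
im=vision.get_image("wrist");save('w1',im)
np.save('ci1.npy',vision.camera_info("wrist"),allow_pickle=True)
E
```

```text
1.65 [-4.96991265e-01  1.31787498e-01  1.68673958e+00 -5.28644205e-04
  1.32400676e+00 -1.05476708e+00] [ 0.58244689 -0.20127908  0.26980795] [-1.52344460e+00 -2.74642284e+00  8.18929583e-04]
```

View pics/w1.png

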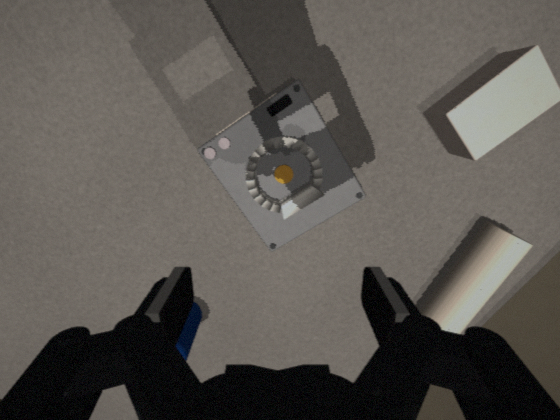

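The wrist picture shows the tester, with the socket at about (285,174), its flat facet at the lower right near (300,200), and a shadow over its upper part. I'll enlarge it.

```bash
python3 - <<'E'
from h import *
im=cv2.imread('pics/w1.png')[70:255,195:370]
cv2.imwrite('pics/z1.png',cv2.convertScaleAbs(cv2.resize(im,None,fx=3.2,fy=3.2,interpolation=cv2.INTER_CUBIC),alpha=1.6))
E
```

```text
(no output)
```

View pics/z1.png

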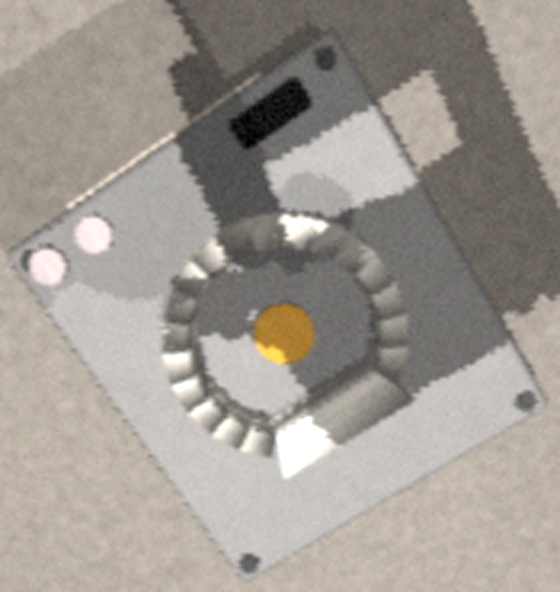

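```bash
python3 - <<'E'
from h import *
ci=np.load('ci1.npy',allow_pickle=True).item()
f=lambda x,y,z:onz(ci,195+x/3.2,70+y/3.2,z)
C=[f(x,y,.04)[:2] for x,y in[(10,248),(250,575),(545,403),(333,30)]]
print(np.round(C,4),np.mean(C,0))
yaw=lambda a,b:np.degrees(np.arctan2(*(b-a)[::-1]))
print([yaw(C[i],C[(i+1)%4]) for i in range(4)])
b=[f(x,y,.04)[:2] for x,y in[(249,563),(526,400),(325,56)]];print('bolts',b,yaw(b[0],b[1]),yaw(b[2],b[1]))
print('contact',f(284,333,.04))
p,q=f(285,478,.056)[:2],f(410,395,.056)[:2];print(yaw(p,q))
p,q=f(275,425,.04)[:2],f(378,368,.04)[:2];print(p,q,yaw(p,q))
E
```

```text
[[ 0.4802 -0.2261]
 [ 0.6323 -0.2965]
 [ 0.6934 -0.1669]
 [ 0.5436 -0.0954]] [ 0.5873978  -0.19622633]
[np.float64(-24.849585692961888), np.float64(64.75302443930518), np.float64(154.47127086969468), np.float64(-115.89777117101637)]
bolts [array([ 0.62893736, -0.29182272]), array([ 0.6860876 , -0.16999795]), array([ 0.54594243, -0.10421307])] 64.86786374967392 -25.14560942853587
contact [ 0.58785975 -0.19845912  0.04      ]
67.46390518681413
[ 0.60522224 -0.23288252] [ 0.62756516 -0.19062632] 62.13239566804449
```

send_rows(
  plan="-0.3 3.8 0 0 0 0.13 8.5;-0.3 3.8 0 0 0 0.13 8.5;-0.3 3.8 0 0 0 0.13 8.5;-0.3 3.8 0 0 0 0.13 8.5;-0.3 3.8 0 0 0 0.13 8.5",
)

```text
t: 2.2
position: [0.5662, -0.0128, 0.2701]
eef_rot: [-0.567, -3.09, 0.0]
contact_force: [0.7, 0.3, 0.2]
gripper_width: 0.0852
```

send_rows(
  plan="-0.3 3.8 0 0 0 0.13 8.5;-0.3 3.8 0 0 0 0.13 8.5;0 0 0 0 0 0 8.5",
)

```text
t: 2.5
position: [0.5601, 0.0657, 0.2701]
eef_rot: [-0.159, -3.137, -0.002]
contact_force: [0.2, -0.7, 0.0]
gripper_width: 0.0849
```

```bash
python3 - <<'E'
from h import *
s=env.read_state();print(s['t'],s['joints'],s['position'],s['eef_rot'])
im=vision.get_image("wrist");save('w2',im)
np.save('ci2.npy',vision.camera_info("wrist"),allow_pickle=True)
E
```

```text
2.5 [-6.36843750e-02  1.34725513e-02  1.81135274e+00  1.11549896e-03
  1.31744102e+00 -1.53325341e+00] [0.56006453 0.06565906 0.27014861] [-1.59345310e-01 -3.13688816e+00 -1.70946419e-03]
```

View pics/w2.png

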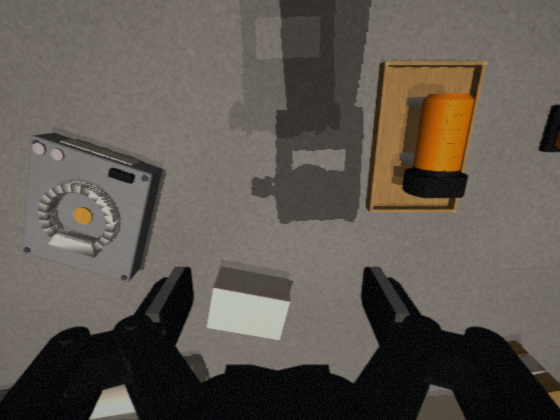

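send_rows(
  plan="0 0 -1 0.0145 0.147 0 8.5;0 0 -1 0.0145 0.147 0 8.5;0 0 -1 0.0145 0.147 0 8.5;0 0 -1 0.0145 0.147 0 8.5;0 0 -1 0.0145 0.147 0 8.5",
)

```text
t: 3.05
position: [0.5619, 0.0609, 0.2206]
eef_rot: [-0.132, -2.396, -0.044]
contact_force: [0.3, 0.0, 0.4]
gripper_width: 0.0847
```

```bash
python3 - <<'E'
from h import *
s=env.read_state();print(s['t'],s['joints'],s['position'],s['eef_rot'])
E
```

```text
3.05 [-0.07853338  0.46812453  1.48256838  0.01676328  1.93345268 -1.53953266] [0.56188437 0.0609135  0.22057201] [-0.1318383  -2.39568767 -0.04365022]
```

The wrist picture shows the tester fully lit, with its contact at (82,215) and its flat at the bottom side near (75,243). The lamp lies in the tray, with the lens from (447,97) to (440,168) and the foot at (436,184). I'll measure both and fit the arm's geometry.

```bash
python3 - <<'E'
from h import *
from scipy.optimize import least_squares
D=[([.28718,1.5782,1.27863],[0.15305955,-0.65672437,0.2299241],),([.131787,1.68674,1.324],[0.58244689,-0.20127908,0.26980795]),([.01347,1.81135,1.31744],[0.56006453,0.06565906,0.27014861]),([.46812,1.48257,1.93345],[0.56188437,0.0609135,0.22057201])]
def res(p,full=False):
    a,h,L1,L2,Lt=p;o=[]
    for (q2,q3,q5),P in D:
        x=np.hypot(P[0],P[1]);r=np.sqrt(x*x-.101**2)
        A=q2+q3;f=A+q5
        o+=[a+L1*np.sin(q2)+L2*np.sin(A)+Lt*np.sin(f)-r,h+L1*np.cos(q2)+L2*np.cos(A)+Lt*np.cos(f)-P[2]]
    return np.array(o)
s=least_squares(res,[0,.2,.5,.5,.3]);print(s.x,s.fun*1000)
ci=np.load('ci2.npy',allow_pickle=True).item()
im=cv2.imread('pics/w2.png');hsv=cv2.cvtColor(im,cv2.COLOR_BGR2HSV);H,S,V=[hsv[...,i].astype(int) for i in range(3)]
def cont(m,x0,x1,y0,y1):
    w=np.zeros(m.shape,np.uint8);w[y0:y1,x0:x1]=(m[y0:y1,x0:x1]).astype(np.uint8)*255
    c,_=cv2.findContours(w,cv2.RETR_EXTERNAL,cv2.CHAIN_APPROX_NONE);return max(c,key=cv2.contourArea)
for nm,m,b,z in[('lens',(H<16)&(S>215)&(V>90),(405,490,80,200),.062),('contact',(H>10)&(H<30)&(S>150),(70,95,200,230),.04),('foot',V<35,(395,475,160,205),.062),('tray',(H<25)&(S>80)&(V>60),(360,495,50,220),.022)]:
    c=cont(m,*b,)
    P=np.array([onz(ci,*p[0],z)[:2] for p in c],np.float32)*1000
    print(nm,cv2.minAreaRect(P),cv2.boundingRect(c))
z=cv2.resize(im[120:295,10:175],None,fx=3.4,fy=3.4,interpolation=cv2.INTER_CUBIC);cv2.imwrite('pics/z2.png',z)
z=cv2.resize(im[50:225,355:500],None,fx=3.4,fy=3.4,interpolation=cv2.INTER_CUBIC);cv2.imwrite('pics/z3.png',z)
E
```

```text
[-0.00279769  0.22398648  0.43962532  0.57029215  0.25011968] [ 0.12861045 -0.01493301 -0.29184458  0.03391104  0.16654713 -0.01103571
 -0.00331303 -0.0079422 ]
lens ((527.219482421875, 258.4978332519531), (53.38358688354492, 84.61481475830078), 83.30046081542969) (416, 94, 59, 77)
contact ((588.0897827148438, -200.7935333251953), (22.938983917236328, 21.327505111694336), 83.98348236083984) (74, 208, 18, 16)
foot ((585.2805786132812, 250.2892608642578), (77.33553314208984, 35.39146041870117), 77.81869506835938) (403, 166, 64, 32)
tray ((541.7581787109375, 252.91087341308594), (121.9903793334961, 190.09719848632812), 83.9691162109375) (369, 61, 118, 152)
```

View pics/z2.png

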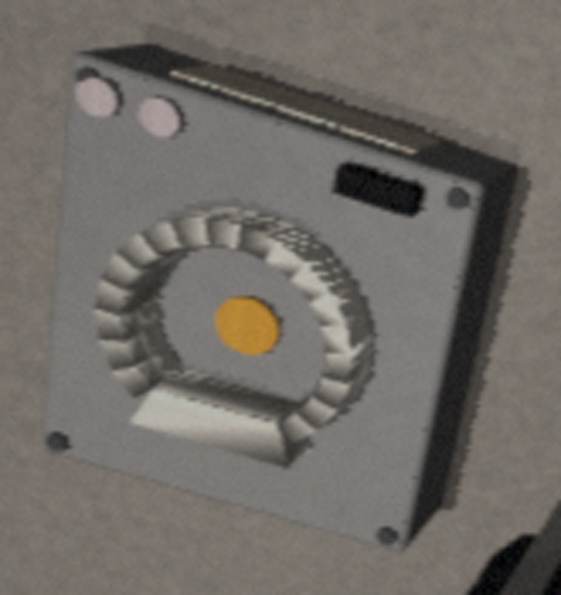

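View pics/z3.png

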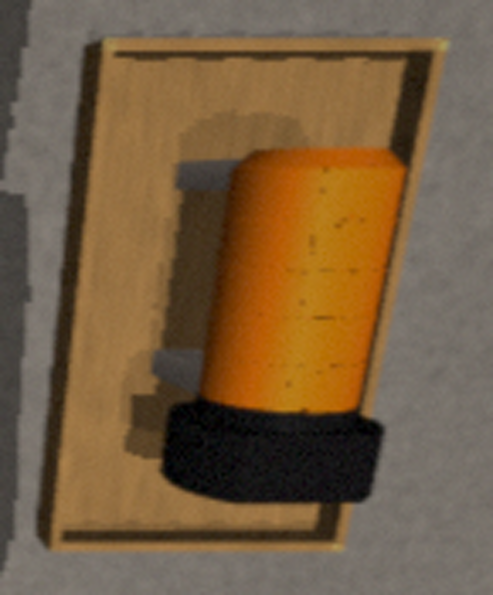

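send_rows(
  plan="-0.5 4 1 -0.0145 -0.147 0 8.5;-0.5 4 1 -0.0145 -0.147 0 8.5;-0.5 4 1 -0.0145 -0.147 0 8.5;-0.5 4 1 -0.0145 -0.147 0 8.5;-0.5 4 1 -0.0145 -0.147 0 8.5",
)

```text
t: 3.55
position: [0.5375, 0.2626, 0.2716]
eef_rot: [0.173, 3.129, 0.001]
contact_force: [-0.3, -0.5, -1.0]
gripper_width: 0.085
```

send_rows(
  plan="0 0 0 0 0 0 8.5;0 0 0 0 0 0 8.5",
)

```text
t: 3.75
position: [0.5361, 0.2626, 0.2709]
eef_rot: [0.166, 3.137, -0.001]
contact_force: [0.1, -0.1, -0.0]
gripper_width: 0.0848
```

```bash
python3 - <<'E'
from h import *
s=env.read_state();print(s['t'],s['joints'],s['position'],s['eef_rot'])
im=vision.get_image("wrist");save('w3',im)
ci=vision.camera_info("wrist");np.save('ci3.npy',ci,allow_pickle=True)
im=im[:,:,::-1].copy();hsv=cv2.cvtColor(im,cv2.COLOR_BGR2HSV);H,S,V=[hsv[...,i].astype(int) for i in range(3)]
for nm,m,z in[('lens',(H<16)&(S>215)&(V>90),.062),('tray',(H<25)&(S>80)&(V>60),.022)]:
    w=m.astype(np.uint8)*255;w[270:]=0
    c,_=cv2.findContours(w,cv2.RETR_EXTERNAL,cv2.CHAIN_APPROX_NONE);c=max(c,key=cv2.contourArea)
    P=np.array([onz(ci,*p[0],z)[:2] for p in c],np.float32)*1000
    print(nm,cv2.minAreaRect(P),cv2.boundingRect(c))
E
```

```text
3.75 [ 2.86018076e-01  8.73612538e-02  1.73301630e+00 -8.07356977e-04
  1.32083202e+00 -1.17886124e+00] [0.53610384 0.26262754 0.2709425 ] [ 1.65950411e-01  3.13658411e+00 -9.58629694e-04]
lens ((528.3834228515625, 256.1368713378906), (48.39546585083008, 86.20616912841797), 84.1349105834961) (252, 136, 42, 72)
tray ((540.364990234375, 254.95913696289062), (120.90290069580078, 189.95208740234375), 84.16295623779297) (224, 100, 98, 141)
```

View pics/w3.png

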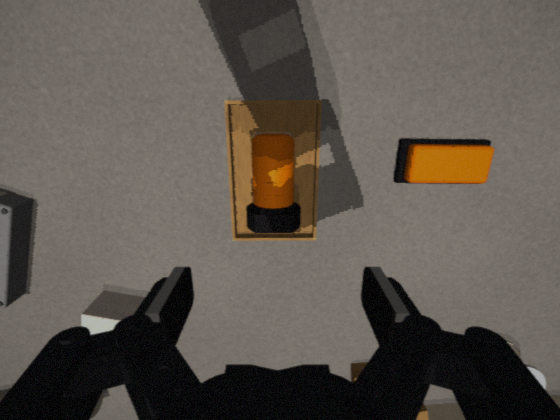

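The wrist picture shows the lamp centrally in the tray, with the lens box at x 252–294, y 136–208. The top and wrist cameras differ by 4–6 mm in y, so I'll use the side view to settle it.

```bash
python3 - <<'E'
from h import *
im=cv2.imread('pics/side0.png')
cv2.imwrite('pics/zs.png',cv2.resize(im[250:315,205:295],None,fx=6,fy=6,interpolation=cv2.INTER_CUBIC))
cv2.imwrite('pics/zs2.png',cv2.resize(im[160:220,275:350],None,fx=7,fy=7,interpolation=cv2.INTER_CUBIC))
ci=vision.camera_info("side")
hsv=cv2.cvtColor(im,cv2.COLOR_BGR2HSV);H,S,V=[hsv[...,i].astype(int) for i in range(3)]
m=((H<16)&(S>190)&(V>90)).astype(np.uint8);m[:250]=0;m[310:]=0;m[:,:235]=0;m[:,275:]=0
c,_=cv2.findContours(m,cv2.RETR_EXTERNAL,cv2.CHAIN_APPROX_NONE);c=max(c,key=cv2.contourArea)
print(cv2.boundingRect(c),cv2.minAreaRect(c))
for X in [(.5264,.262,.062),(.528,.256,.062),(.5875,-.1945,.04),(.588,-.2005,.04)]: print(X,proj(ci,X))
m=((H>8)&(H<30)&(S>120)).astype(np.uint8);m[:175]=0;m[200:]=0;m[:,:300]=0;m[:,325:]=0
print(np.argwhere(m).mean(0)[::-1])
E
```

```text
(240, 261, 29, 25) ((253.41278076171875, 273.3389587402344), (28.099655151367188, 14.99194622039795), 34.99202346801758)
(0.5264, 0.262, 0.062) [253.3327674  275.01718586]
(0.528, 0.256, 0.062) [254.02331399 273.45662839]
(0.5875, -0.1945, 0.04) [311.30514706 187.21700201]
(0.588, -0.2005, 0.04) [312.01683275 186.23002901]
[311.13636364 187.        ]
```

View pics/zs.png

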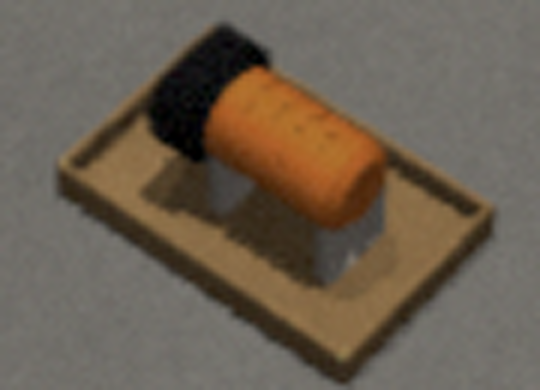

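View pics/zs2.png

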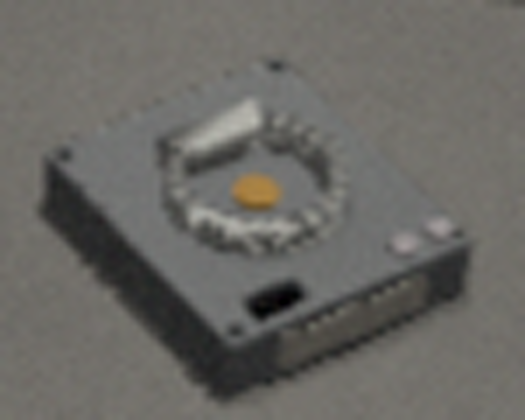

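send_rows(
  plan="-1 0 -2.8 -0.01 -0.1 0 8.5;-1 0 -2.8 -0.01 -0.1 0 8.5;-1 0 -2.8 -0.01 -0.1 0 8.5;-1 0 -2.8 -0.01 -0.1 0 8.5;-1 0 -2.8 -0.01 -0.1 0 8.5",
  squeeze=30,
)

```text
t: 4.3
position: [0.4868, 0.261, 0.1287]
eef_rot: [0.144, 2.633, -0.034]
contact_force: [0.9, -0.2, 0.0]
gripper_width: 0.0849
```

send_rows(
  plan="0 0 0 0 0 0 8.5;0 0 0 0 0 0 8.5",
)

```text
t: 4.5
position: [0.4869, 0.262, 0.1297]
eef_rot: [0.141, 2.639, -0.035]
contact_force: [0.5, 0.3, 1.1]
gripper_width: 0.085
```

```bash
python3 - <<'E'
from h import *
from scipy.spatial.transform import Rotation as Ro
s=env.read_state();print(s['t'],s['joints'],s['position'],s['eef_rot']);print(Ro.from_rotvec(s['eef_rot']).as_matrix())
im=vision.get_image("wrist");save('w4',im)
np.save('ci4.npy',vision.camera_info("wrist"),allow_pickle=True)
E
```

```text
4.5 [ 0.41925714 -0.0385955   2.19673489 -0.44623447  0.58894691 -0.72066202] [0.48688304 0.26203018 0.12970823] [ 0.1410327   2.63895826 -0.03483236]
[[-8.72886035e-01  1.06377159e-01  4.76186802e-01]
 [ 9.37716400e-02  9.94325528e-01 -5.02356843e-02]
 [-4.78828623e-01  8.02790137e-04 -8.77908028e-01]]
```

View pics/w4.png

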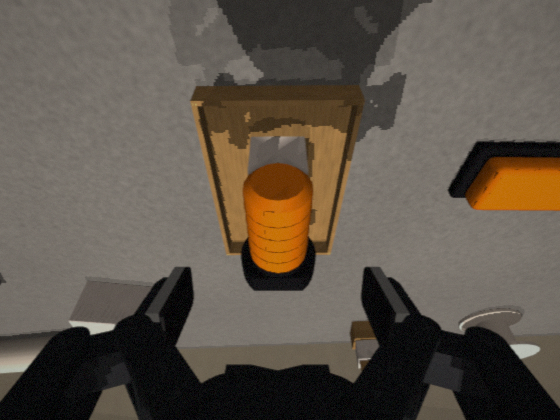

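The wrist picture shows the lens centred between the fingers, at column 278 against a finger midpoint of 277. I'm descending along the tool axis.

send_rows(
  plan="0.96 -0.09 -1.74 0 0 0 8.5;0.96 -0.09 -1.74 0 0 0 8.5;0.96 -0.09 -1.74 0 0 0 8.5;0.96 -0.09 -1.74 0 0 0 8.5;0.96 -0.09 -1.74 0 0 0 8.5",
)

```text
t: 5.05
position: [0.5401, 0.2594, 0.047]
eef_rot: [0.142, 2.629, -0.029]
contact_force: [-0.6, -0.2, 0.1]
gripper_width: 0.0847
```

send_rows(
  plan="0 0 0 0 0 0 5.6;0 0 0 0 0 0 5.6;0 0 0 0 0 0 5.6;0 0 0 0 0 0 5.6",
)

```text
t: 5.45
position: [0.5352, 0.2595, 0.0452]
eef_rot: [0.139, 2.633, -0.031]
contact_force: [0.5, 0.1, -0.7]
gripper_width: 0.0563
```

send_rows(
  plan="0 0 0 0 0 0 5.2;0 0 0 0 0 0 5.2",
)

```text
t: 5.65
position: [0.5346, 0.2587, 0.0445]
eef_rot: [0.138, 2.635, -0.034]
contact_force: [-0.2, -4.6, 5.3]
gripper_width: 0.0519
```

send_rows(
  plan="0 -0.1 0 0 0 0 5.2;0 0 0 0 0 0 5.2",
)

```text
t: 5.85
position: [0.5339, 0.2585, 0.0432]
eef_rot: [0.138, 2.636, -0.03]
contact_force: [0.2, 0.3, -0.1]
gripper_width: 0.0518
```

send_rows(
  plan="0 0 0 0 0 0 4.0;0 0 0 0 0 0 4.0;0 0 0 0 0 0 4.0;0 0 0 0 0 0 4.0",
  squeeze=60,
)

```text
t: 6.25
position: [0.5335, 0.2577, 0.0435]
eef_rot: [0.138, 2.637, -0.035]
contact_force: [-5.2, -3.3, 7.7]
gripper_width: 0.0489
```

send_rows(
  plan="0 0 1 0 0 0 4.0;0 0 2 0 0 0 4.0;0 0 3 0 0 0 4.0;0 0 3 0 0 0 4.0;0 0 3 0 0 0 4.0",
)

```text
t: 6.75
position: [0.5324, 0.2581, 0.1625]
eef_rot: [0.138, 2.64, -0.032]
contact_force: [0.1, 0.6, -3.5]
gripper_width: 0.0484
```

send_rows(
  plan="0 0 0 0 0 0 4.0;0 0 0 0 0 0 4.0",
)

```text
t: 6.95
position: [0.5332, 0.2581, 0.1622]
eef_rot: [0.139, 2.638, -0.032]
contact_force: [-0.4, 0.2, -4.6]
gripper_width: 0.0484
```

```bash
python3 - <<'E'
from h import *
s=env.read_state();print(s['t'],s['joints'],s['position'],s['eef_rot'],s['contact_force'],s['wrist_torque'])
im=vision.get_image("wrist");save('w5',im)
im=vision.get_image("side");save('s5',im)
E
```

```text
6.95 [ 0.3723047  -0.00582366  2.09672009 -0.37877024  0.63194483 -0.83364612] [0.53318668 0.25807881 0.16220091] [ 0.13874591  2.63766542 -0.0321247 ] [-0.35431165  0.16955704 -4.63678082] [0.00232241 0.65867795 0.02575628]
```

View pics/w5.png

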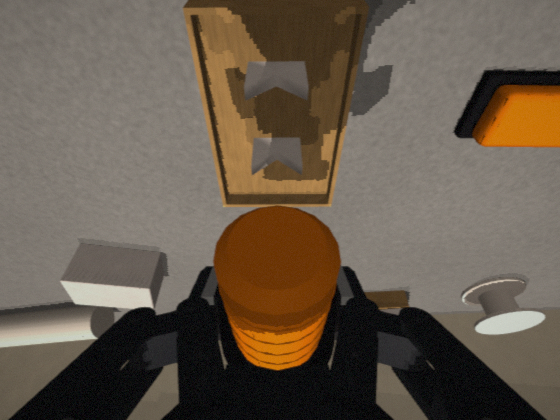

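View pics/s5.png

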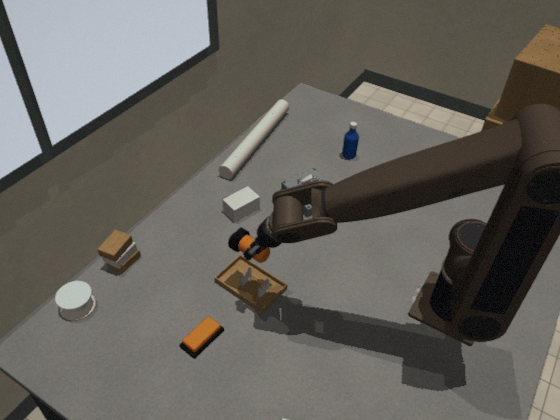

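The lamp is held, weighs about 0.47 kg and is clear of the tray. I'm turning it upright while carrying it to bare bench.

send_rows(
  plan="-0.5 -1.7 0.5 0.0146 0.142 0 4.0;-0.5 -1.7 0.5 0.0146 0.142 0 4.0;-0.5 -1.7 0.5 0.0146 0.142 0 4.0;-0.5 -1.7 0.5 0.0146 0.142 0 4.0;-0.5 -1.7 0.5 0.0146 0.142 0 4.0",
)

```text
t: 7.55
position: [0.5086, 0.1722, 0.1868]
eef_rot: [-0.154, -2.92, -0.017]
contact_force: [0.1, -0.1, -4.5]
gripper_width: 0.0485
```

send_rows(
  plan="-0.5 -1.7 0.3 0.0146 0.142 0 4.0;-0.5 -1.7 0.3 0.0146 0.142 0 4.0;-0.5 -1.7 0.3 0.0146 0.142 0 4.0;-0.5 -1.7 0.3 0.0146 0.142 0 4.0;-0.5 -1.7 0.3 0.0146 0.142 0 4.0",
)

```text
t: 8.05
position: [0.4844, 0.0871, 0.201]
eef_rot: [-0.118, -2.21, -0.056]
contact_force: [-0.2, 0.2, -4.0]
gripper_width: 0.0487
```

send_rows(
  plan="-0.5 -1.7 0 0.0146 0.142 0 4.0;0 0 0 0 0 0 4.0;0 0 0 0 0 0 4.0",
)

```text
t: 8.35
position: [0.4789, 0.0711, 0.2005]
eef_rot: [-0.111, -2.071, -0.063]
contact_force: [-0.1, 0.8, -4.4]
gripper_width: 0.0484
```

```bash
python3 - <<'E'
from h import *
from scipy.spatial.transform import Rotation as Ro
s=env.read_state();print(s['t'],s['joints'],s['position'],s['eef_rot'],s['contact_force'],s['wrist_torque']);print(Ro.from_rotvec(s['eef_rot']).as_matrix())
for n in('side','top','wrist'):
    im=vision.get_image(n);save(n+'6',im)
a=cv2.imread('pics/side6.png');b=cv2.imread('pics/top6.png')
from numpy import *
ci=vision.camera_info('side');u,v=proj(ci,s['position']).astype(int)
A=cv2.resize(a[v-50:v+50,u-50:u+50],None,fx=4,fy=4,interpolation=cv2.INTER_CUBIC)
ci=vision.camera_info('top');u,v=proj(ci,s['position']).astype(int)
B=cv2.resize(b[v-50:v+50,u-50:u+50],None,fx=4,fy=4,interpolation=cv2.INTER_CUBIC)
cv2.imwrite('pics/z6.png',hstack([A,B]))
E
```

```text
8.35 [-0.0759884   0.49134508  1.61609884  0.02932307  2.10230943 -1.53994797] [0.47886069 0.07105301 0.20047582] [-0.1108101  -2.07070956 -0.0629931 ] [-0.07346999  0.83640532 -4.38213352] [-0.10048684 -0.89384514 -0.02699585]
[[-0.47855526  0.10563946 -0.87167951]
 [ 0.05245839  0.9944028   0.09171254]
 [ 0.87648901 -0.00183739 -0.48141837]]
```

View pics/z6.png

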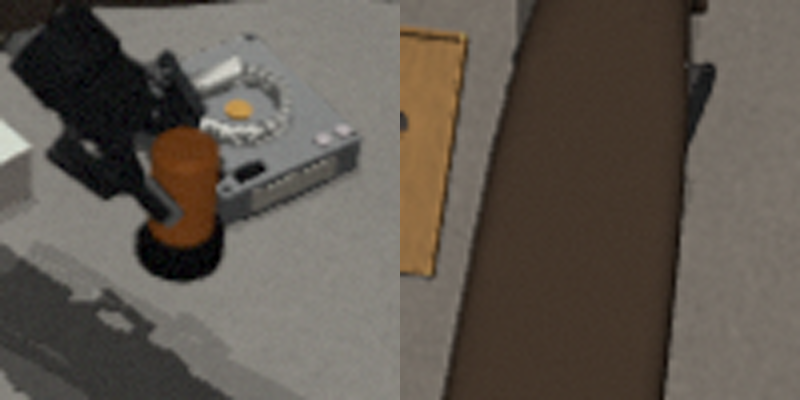

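View pics/wrist6.png

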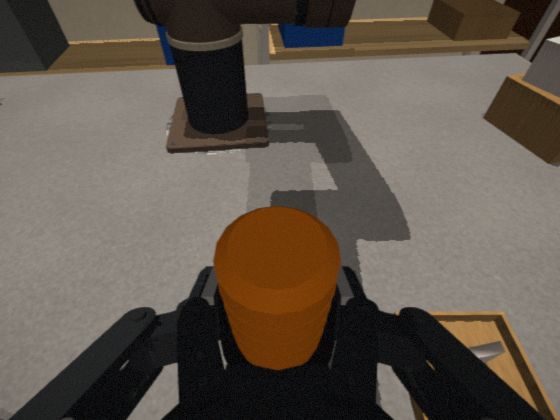

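The side view shows the lamp upright with the foot down, and in the wrist view the lens hasn't slipped since the lift. I'll check how plumb it is from the lens edges.

```bash
python3 - <<'E'
from h import *
im=cv2.imread('pics/side6.png');ci=vision.camera_info('side');s=env.read_state()
hsv=cv2.cvtColor(im,cv2.COLOR_BGR2HSV);H,S,V=[hsv[...,i].astype(int) for i in range(3)]
G=s['position']+[.0193,-.002,.0105]
u,v=proj(ci,G).astype(int)
m=((H<16)&(S>190)&(V>50));w=np.zeros(m.shape,bool);w[v-30:v+30,u-22:u+22]=1;m&=w
L=[];Rr=[]
for y in range(v-30,v+30):
    x=np.where(m[y])[0]
    if len(x)>10:L.append((y,x.min(),x.max()))
L=np.array(L);print(L.T)
print(proj(ci,G+[0,0,.05]),proj(ci,G),proj(ci,G-[0,0,.05]))
E
```

```text
[[195 196 197 198 199 200 201 202 203 204 205 206 208 216 217 218 219]
 [291 291 290 292 291 291 291 291 291 291 292 293 295 290 290 290 291]
 [304 305 305 305 305 305 304 305 306 305 305 304 305 303 304 303 303]]
[297.79529753 191.75275133] [296.98824953 204.20130375] [296.21634324 216.10780222]
```

send_rows(
  plan="0 0 -3 0 0 0 4.0;0 0 -3.5 0 0 0 4.0;0 0 -3.5 0 0 0 4.0;0 0 -2 0 0 0 4.0;0 0 -1 0 0 0 4.0",
)

```text
t: 9.0
position: [0.4785, 0.0719, 0.0722]
eef_rot: [-0.109, -2.072, -0.062]
contact_force: [-0.3, -0.3, -3.7]
gripper_width: 0.0485
```

send_rows(
  plan="0 0 0 0 0 0 4.0;0 0 -0.2 0 0 0 4.0;0 0 -0.2 0 0 0 4.0;0 0 0 0 0 0 4.0",
)

```text
t: 9.4
position: [0.4798, 0.0711, 0.0702]
eef_rot: [-0.11, -2.074, -0.062]
contact_force: [0.5, -1.0, -3.9]
gripper_width: 0.0485
```

send_rows(
  plan="0 0 -0.2 0 0 0 4.0;0 0 -0.2 0 0 0 4.0;0 0 0 0 0 0 4.0",
)

```text
t: 9.7
position: [0.479, 0.0711, 0.0651]
eef_rot: [-0.11, -2.071, -0.063]
contact_force: [0.1, 1.8, -4.3]
gripper_width: 0.0485
```

send_rows(
  plan="0 0 -0.2 0 0 0 4.0;0 0 0 0 0 0 4.0",
)

```text
t: 9.9
position: [0.4789, 0.0711, 0.063]
eef_rot: [-0.11, -2.071, -0.063]
contact_force: [0.1, -0.5, -4.5]
gripper_width: 0.0483
```

send_rows(
  plan="0 0 -0.2 0 0 0 4.0;0 0 0 0 0 0 4.0",
)

```text
t: 10.1
position: [0.4792, 0.0711, 0.0626]
eef_rot: [-0.11, -2.069, -0.063]
contact_force: [-0.4, 0.1, 1.9]
gripper_width: 0.0483
```

The foot is on the bench, with wrist z force gone from −4.5 N to +1.9 N. I'm releasing the lamp and backing out along the tool axis.

send_rows(
  plan="0 0 0 0 0 0 5.2;0 0 0 0 0 0 6.5;0 0 0 0 0 0 8.5;0 0 0 0 0 0 8.5;0 0 0 0 0 0 8.5",
)

```text
t: 10.6
position: [0.4791, 0.0711, 0.0613]
eef_rot: [-0.11, -2.072, -0.063]
contact_force: [0.5, 0.1, 0.3]
gripper_width: 0.0848
```

send_rows(
  plan="1.5 -0.15 0.85 0 0 0 8.5;2.6 -0.26 1.45 0 0 0 8.5;3.5 -0.35 1.9 0 0 0 8.5;3.5 -0.35 1.9 0 0 0 8.5;2 -0.2 4 0 0 0 8.5",
)

```text
t: 11.1
position: [0.6103, 0.0577, 0.1598]
eef_rot: [-0.11, -2.066, -0.063]
contact_force: [-1.0, 0.6, -0.5]
gripper_width: 0.0847
```

```bash
python3 - <<'E'
from h import *
s=env.read_state();print(s['t'],s['joints'],s['position'],s['contact_force'])
for n in('side','wrist'):
    im=vision.get_image(n);save(n+'7',im)
np.save('ci7.npy',vision.camera_info("wrist"),allow_pickle=True)
E
```

```text
11.1 [-0.07990229  0.79936819  1.22672938  0.02622636  2.18812412 -1.54176163] [0.61029736 0.05770267 0.15983643] [-0.96905394  0.55292735 -0.54076371]
```

View pics/side7.png

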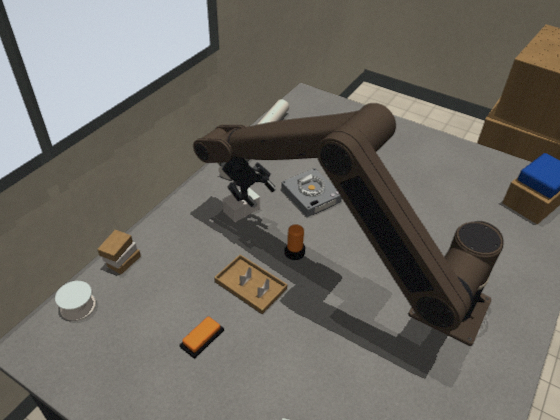

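View pics/wrist7.png

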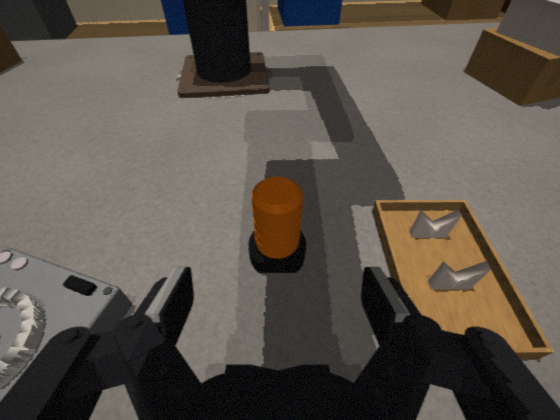

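The lamp stands upright on bare bench between the tray and the tester, with its lens at (277,215) in the wrist view and the flat of the foot facing the camera. I'll measure the flat's direction.

```bash
python3 - <<'E'
from h import *
im=cv2.imread('pics/wrist7.png')[170:280,235:320]
cv2.imwrite('pics/z7.png',cv2.convertScaleAbs(cv2.resize(im,None,fx=6.5,fy=5.4,interpolation=cv2.INTER_CUBIC),alpha=3.2))
E
```

```text
(no output)
```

View pics/z7.png

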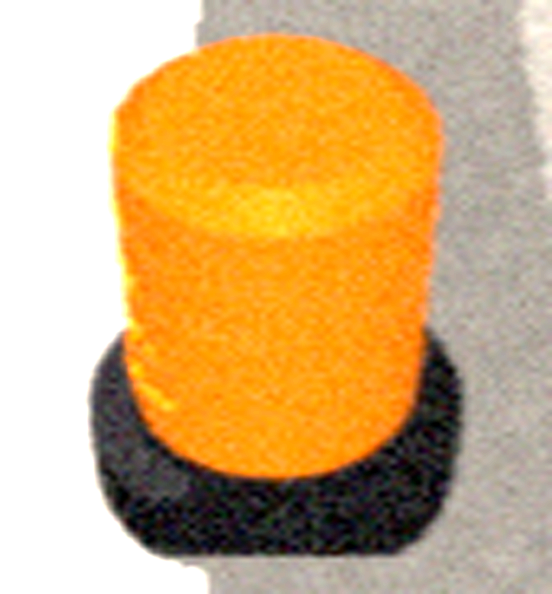

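```bash
python3 - <<'E'
from h import *
ci=np.load('ci7.npy',allow_pickle=True).item()
im=cv2.imread('pics/wrist7.png');g=cv2.cvtColor(im,cv2.COLOR_BGR2GRAY).astype(float)
print(g[262:280,268].astype(int),g[262:280,285].astype(int))
pts=[]
for x in range(258,300):
    col=g[255:285,x]; bg=np.median(col[22:30]); th=(bg+col[10])/2
    i=[k for k in range(5,29) if col[k]<th<=col[k+1]][-1:]
    if i: k=i[0];pts.append((x,255+k+(th-col[k])/(col[k+1]-col[k])))
pts=np.array(pts);print(np.round(pts[:,1],1))
sel=pts[(pts[:,0]>=264)&(pts[:,0]<=294)]
W=np.array([onz(ci,*p,.001)[:2] for p in sel])
vx,vy,x0,y0=cv2.fitLine(W.astype(np.float32),cv2.DIST_HUBER,0,.0005,.001).ravel()
print('edge dir',np.degrees(np.arctan2(vy,vx)),'mid',W.mean(0),W[0],W[-1])
# lens top disc centre
H=cv2.cvtColor(im,cv2.COLOR_BGR2HSV)
m=((H[...,0]<16)&(H[...,1]>170)&(H[...,2]>40)).astype(np.uint8);m[:, :240]=0;m[:,315:]=0;m[270:]=0;m[:170]=0
for y in range(180,250,8):
    x=np.where(m[y])[0]; print(y,x.min(),x.max(),(x.min()+x.max())/2)
E
```

```text
[ 5  5 10  0 16  0  8  2  1  9 27 51 58 54 55 56 58 60] [16  3 13  4  4 10 10  8  0  9 13 52 55 55 50 56 55 56]
[272.1 272.6 272.9 273.1 273.3 274.2 274.1 274.2 272.9 272.5 272.  272.5
 272.3 272.5 272.5 272.5 272.1 272.1 272.6 272.5 272.5 272.4 272.4 272.5
 272.3 272.5 272.7 272.4 272.5 272.5 272.5 272.3 272.4 272.4 272.3 272.4
 272.4 272.2 272.  270.8 270.2 269.5]
edge dir 84.09912 mid [0.52278091 0.06803996] [0.52295015 0.05046541] [0.52446997 0.08547109]
180 263 291 277.0
188 255 300 277.5
196 252 302 277.0
204 253 301 277.0
212 254 300 277.0
220 254 300 277.0
228 255 299 277.0
236 254 299 276.5
244 256 298 277.0
```

```bash
python3 - <<'E'
from h import *
from scipy.spatial.transform import Rotation as Ro
s=env.read_state();R=Ro.from_rotvec(s['eef_rot'])
yv=np.array([.103,.9947,0]);z=np.array([0,0,-1.]);x=np.cross(yv,z)
T=Ro.from_matrix(np.stack([x,yv,z],1)); d=(T*R.inv()).as_rotvec();print(x,d,d/8, np.array([.498,.0697,.22])-s['position'])
E
```

```text
[-0.9947  0.103   0.    ] [-0.10872923 -1.05087157  0.00277123] [-0.01359115 -0.13135895  0.0003464 ] [-0.11628182  0.0123514   0.05182955]
```

send_rows(
  plan="0 0 2.5 -0.0136 -0.1314 0.0003 8.5;-1 0.1 2.5 -0.0136 -0.1314 0.0003 8.5;-1.6 0.2 0.3 -0.0136 -0.1314 0.0003 8.5;-1.8 0.2 0 -0.0136 -0.1314 0.0003 8.5;-1.8 0.2 0 -0.0136 -0.1314 0.0003 8.5",
)

```text
t: 11.7
position: [0.5477, 0.065, 0.2157]
eef_rot: [-0.143, -2.738, -0.028]
contact_force: [-0.7, 0.1, -0.4]
gripper_width: 0.085
```

send_rows(
  plan="-1.8 0.2 0 -0.0136 -0.1314 0.0003 8.5;-1.8 0.2 0 -0.0136 -0.1314 0.0003 8.5;-1.8 0.2 0 -0.0136 -0.1314 0.0003 8.5;0 0 0 0 0 0 8.5;0 0 0 0 0 0 8.5",
)

```text
t: 12.2
position: [0.4929, 0.0712, 0.2152]
eef_rot: [-0.161, -3.126, -0.0]
contact_force: [0.7, -0.3, 0.0]
gripper_width: 0.0855
```

```bash
cat > ori.py <<'E'
from h import *
from scipy.spatial.transform import Rotation as Ro
def tgt(yaw): # tool x yaw
    x=np.array([np.cos(yaw),np.sin(yaw),0]);z=np.array([0,0,-1.]);return Ro.from_matrix(np.stack([x,np.cross(z,x),z],1))
def rep(yaw,P):
    s=env.read_state();R=Ro.from_rotvec(s['eef_rot'])
    print(s['t'],'pos',s['position'],'dpos cm',(np.array(P)-s['position'])*100,'drot',(tgt(yaw)*R.inv()).as_rotvec(),'q',s['joints'].round(3),'F',s['contact_force'].round(1),'M',s['wrist_torque'].round(2))
E
python3 - <<'E'
from ori import *
rep(np.pi-.103,[.498,.0697,.055])
im=vision.get_image("wrist");save('w8',im);ci=vision.camera_info("wrist");np.save('ci8.npy',ci,allow_pickle=True)
E
```

```text
12.2 pos [0.49291497 0.07124199 0.21522712] dpos cm [  0.50850269  -0.15419868 -16.02271152] drot [-6.52639966e-04 -1.09623254e-02  9.55622802e-05] q [-0.06  -0.09   2.013 -0.     1.229 -1.528] F [ 0.7 -0.3  0. ] M [-0.01 -0.03  0.07]
```

View pics/w8.png

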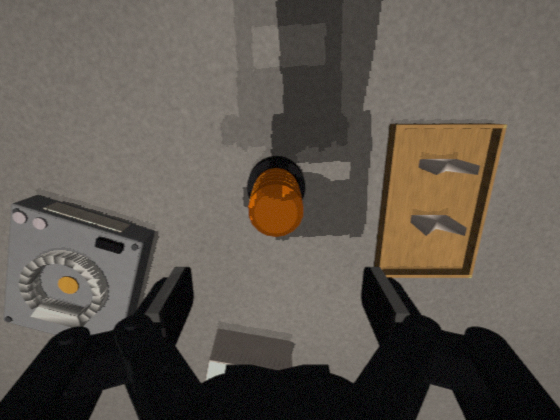

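```bash
python3 - <<'E'
from ori import *
ci=np.load('ci8.npy',allow_pickle=True).item()
im=cv2.imread('pics/w8.png')
cv2.imwrite('pics/z8.png',cv2.convertScaleAbs(cv2.resize(im[145:250,235:320],None,fx=6,fy=5.6,interpolation=cv2.INTER_CUBIC),alpha=2.4))
for r in (.025,.019):
  for c in [(.498,.0697)]:
    z=.112 if r<.02 else .106
    P=[proj(ci,(c[0]+r*np.cos(a),c[1]+r*np.sin(a),z)) for a in np.arange(0,6.28,.1)]
    P=np.array(P);print(r,P.min(0),P.max(0))
E
```

```text
0.025 [249.54960093 182.58615634] [305.31751193 235.39887468]
0.019 [255.78934659 191.04926755] [299.08692694 231.94415981]
```

View pics/z8.png

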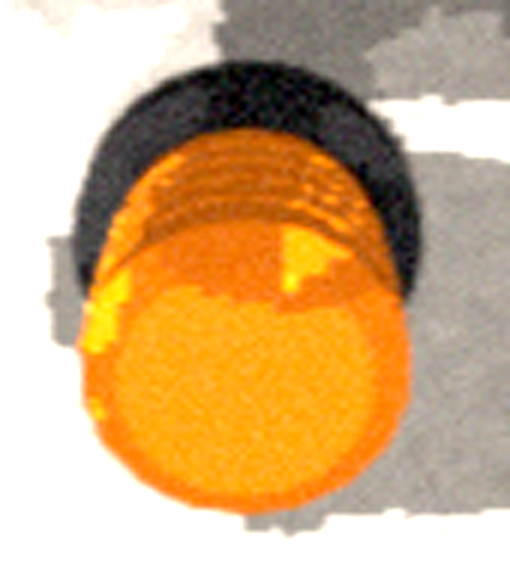

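send_rows(
  plan="0.3 -0.1 -3 0 0 0 8.5;0.3 -0.1 -3.5 0 0 0 8.5;0 0 -3.5 0 0 0 8.5;0 0 -3 0 0 0 8.5;0 0 0 0 0 0 8.5",
)

```text
t: 12.75
position: [0.4981, 0.0688, 0.0806]
eef_rot: [-0.162, -3.116, -0.0]
contact_force: [-0.6, -0.2, -0.9]
gripper_width: 0.0848
```

```bash
python3 - <<'E'
from ori import *
rep(np.pi-.103,[.499,.069,.055])
E
```

```text
12.75 pos [0.49809487 0.06879795 0.08059096] dpos cm [ 0.090513    0.02020461 -2.55909648] drot [-0.00131619 -0.02128017  0.00109909] q [-0.065  0.102  2.092 -0.     0.968 -1.531] F [-0.6 -0.2 -0.9] M [ 0.05 -0.02 -0.04]
```

send_rows(
  plan="0.1 0 -1.3 -0.0013 -0.021 0.001 8.5;0 0 -1.25 0 0 0 8.5;0 0 0 0 0 0 8.5;0 0 0 0 0 0 8.5",
)

```text
t: 13.15
position: [0.502, 0.0689, 0.0605]
eef_rot: [0.161, 3.127, -0.0]
contact_force: [0.1, 0.5, 0.5]
gripper_width: 0.0848
```

```bash
python3 - <<'E'
from ori import *
rep(np.pi-.103,[.499,.069,.055])
E
```

```text
13.15 pos [0.50200123 0.06892035 0.06048917] dpos cm [-0.30012279  0.00796489 -0.54891654] drot [ 0.00063544  0.0105524  -0.00038347] q [-0.064  0.128  2.109  0.     0.894 -1.532] F [0.1 0.5 0.5] M [ 0.01  0.01 -0.03]
```

send_rows(
  plan="0 0 0 0 0 0 8.5;0 0 0 0 0 0 8.5;0 0 0 0 0 0 8.5",
)

```text
t: 13.45
position: [0.5016, 0.069, 0.0605]
eef_rot: [0.16, 3.126, -0.0]
contact_force: [-0.9, -0.2, 0.1]
gripper_width: 0.0852
```

```bash
python3 - <<'E'
from ori import *
rep(np.pi-.103,[.499,.069,.055])
E
```

```text
13.45 pos [0.50156619 0.06900606 0.06050276] dpos cm [-0.256619   -0.000606   -0.55027579] drot [ 0.00067253  0.01127338 -0.00050935] q [-0.064  0.127  2.11   0.     0.893 -1.532] F [-0.9 -0.2  0.1] M [-0.02  0.02  0.02]
```

Steady. I'll trim the remaining error and then grip.

send_rows(
  plan="-0.25 0 -0.4 0.0007 0.0112 0 8.5;0 0 0 0 0 0 8.5;0 0 0 0 0 0 8.5;0 0 0 0 0 0 8.5",
)

```text
t: 13.85
position: [0.4986, 0.069, 0.0558]
eef_rot: [-0.161, -3.136, -0.0]
contact_force: [-0.3, 0.4, -0.2]
gripper_width: 0.0849
```

```bash
python3 - <<'E'
from ori import *
rep(np.pi-.103,[.499,.069,.055])
E
```

```text
13.85 pos [0.49856179 0.06901665 0.05575188] dpos cm [ 0.0438211  -0.00166522 -0.0751881 ] drot [-0.00010692 -0.00129837 -0.00044852] q [-0.064  0.135  2.112  0.     0.896 -1.533] F [-0.3  0.4 -0.2] M [-0.02  0.02 -0.  ]
```

send_rows(
  plan="0 0 0 0 0 0 5.6;0 0 0 0 0 0 5.6;0 0 0 0 0 0 5.6;0 0 0 0 0 0 5.15;0 0 0 0 0 0 5.15",
  squeeze=25,
)

```text
t: 14.35
position: [0.4986, 0.069, 0.0558]
eef_rot: [-0.161, -3.136, -0.0]
contact_force: [0.1, 0.7, -0.2]
gripper_width: 0.0513
```

send_rows(
  plan="0 0 0 0 0 0 4;0 0 0 0 0 0 4;0 0 0 0 0 0 4",
)

```text
t: 14.65
position: [0.4987, 0.0692, 0.056]
eef_rot: [-0.161, -3.137, -0.001]
contact_force: [-0.5, 1.2, 1.9]
gripper_width: 0.0496
```

send_rows(
  plan="0 0 0 0 0 0 4;0 0 0 0 0 0 4;0 0 0 0 0 0 4",
  squeeze=60,
)

```text
t: 14.95
position: [0.4989, 0.0691, 0.0562]
eef_rot: [-0.161, -3.137, -0.0]
contact_force: [-1.0, 1.8, 4.9]
gripper_width: 0.0491
```

send_rows(
  plan="0 0 1 0 0 0 4;0 0 3 0 0 0 4;0 0 4 0 0 0 4;0 0 4 0 0 0 4;0 0 2 0 0 0 4",
)

```text
t: 15.45
position: [0.4995, 0.0686, 0.1991]
eef_rot: [0.161, 3.134, -0.001]
contact_force: [0.3, 0.1, -3.7]
gripper_width: 0.049
```

send_rows(
  plan="1.3 -3.8 0 0 0 -0.048 4;1.3 -3.8 0 0 0 -0.048 4;1.3 -3.8 0 0 0 -0.048 4;1.3 -3.8 0 0 0 -0.048 4;1.3 -3.8 0 0 0 -0.048 4",
)

```text
t: 15.95
position: [0.5628, -0.1225, 0.1945]
eef_rot: [-0.538, -3.091, -0.0]
contact_force: [0.3, 0.4, -4.5]
gripper_width: 0.0485
```

send_rows(
  plan="1.2 -3.8 0 0 0 -0.048 4;1.1 -3.7 0 0 0 -0.048 4;0 0 0 0 0 0 4;0 0 0 0 0 0 4",
)

```text
t: 16.35
position: [0.5855, -0.1966, 0.1941]
eef_rot: [-0.685, -3.061, -0.002]
contact_force: [-1.0, 0.4, -4.3]
gripper_width: 0.0491
```

```bash
python3 - <<'E'
from ori import *
rep(np.pi-.44,[.5877,-.1965,.2])
for n in ("wrist","top","side"):
    im=vision.get_image(n);save(n+'9',im)
ci=vision.camera_info("wrist");np.save('ci9.npy',ci,allow_pickle=True)
E
```

```text
16.35 pos [ 0.5855041  -0.19661224  0.19413058] dpos cm [0.21959031 0.0112243  0.58694201] drot [-0.00205215 -0.00427299  0.00013841] q [-0.488  0.196  1.754 -0.     1.196 -1.619] F [-1.   0.4 -4.3] M [-0.04  0.06  0.05]
```

View pics/wrist9.png

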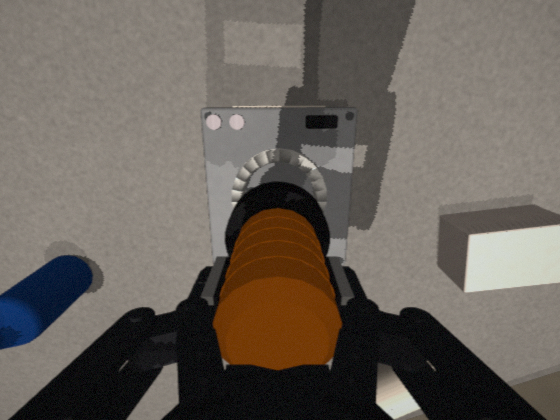

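View pics/side9.png

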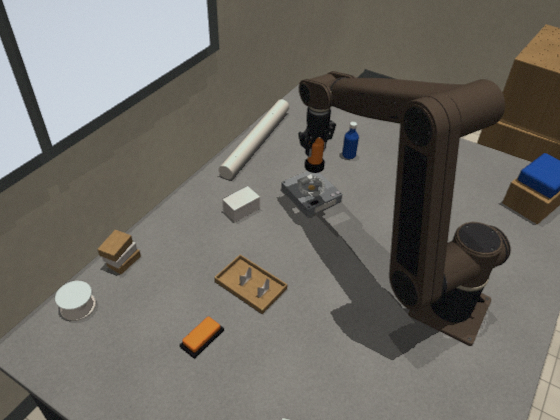

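The wrist picture shows the lamp over the socket with the tester's edges square to the tool (top edge at row 107). The collar spans about columns 231–328 and the lamp foot 226–330. I'll measure the lateral offset.

```bash
python3 - <<'E'
from ori import *
im=cv2.imread('pics/wrist9.png')
cv2.imwrite('pics/z9.png',cv2.convertScaleAbs(cv2.resize(im[95:275,195:365],None,fx=4.6,fy=3.3,interpolation=cv2.INTER_CUBIC),alpha=2))
t=cv2.imread('pics/side9.png')
cv2.imwrite('pics/z9s.png',cv2.resize(t[120:220,270:350],None,fx=6,fy=6,interpolation=cv2.INTER_CUBIC))
E
```

```text
(no output)
```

View pics/z9.png

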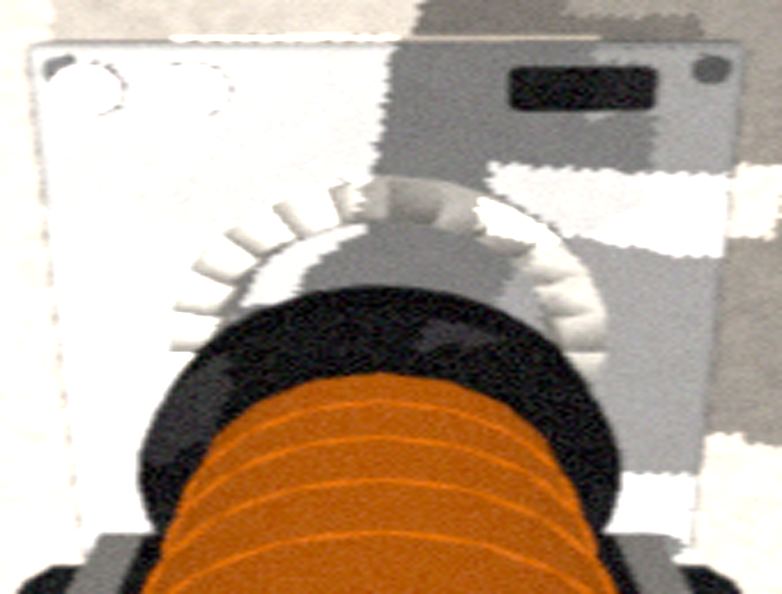

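View pics/z9s.png

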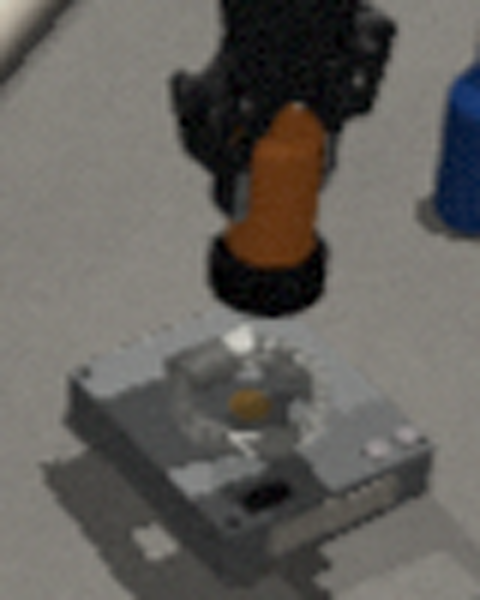

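send_rows(
  plan="0.1 0.08 -2.5 -0.001 -0.002 0 4;0.1 0.07 -2.5 -0.001 -0.002 0 4;0 0 -1.6 0 0 0 4;0 0 -0.6 0 0 0 4;0 0 0 0 0 0 4",
)

```text
t: 17.0
position: [0.5881, -0.1937, 0.1229]
eef_rot: [0.682, 3.066, -0.001]
contact_force: [-0.3, 0.7, -3.5]
gripper_width: 0.0489
```

send_rows(
  plan="0 0 0 0 0 0 4;0 0 0 0 0 0 4",
)

```text
t: 17.2
position: [0.5896, -0.195, 0.1256]
eef_rot: [0.682, 3.06, -0.003]
contact_force: [0.1, 0.7, -4.2]
gripper_width: 0.049
```

```bash
python3 - <<'E'
from ori import *
rep(np.pi-.44,[.5877,-.195,.12])
for n in ("wrist","top","side"):
    im=vision.get_image(n);save(n+'10',im)
ci=vision.camera_info("wrist");np.save('ci10.npy',ci,allow_pickle=True)
im=cv2.imread('pics/wrist10.png')
cv2.imwrite('pics/z10.png',cv2.convertScaleAbs(cv2.resize(im[70:270,170:390],None,fx=3.6,fy=3,interpolation=cv2.INTER_CUBIC),alpha=2))
t=cv2.imread('pics/side10.png');b=cv2.imread('pics/top10.png')
A=cv2.resize(t[145:215,275:345],None,fx=5.7,fy=5.7,interpolation=cv2.INTER_CUBIC)
B=cv2.resize(b[180:250,317:387],None,fx=5.7,fy=5.7,interpolation=cv2.INTER_CUBIC)
cv2.imwrite('pics/z10s.png',cv2.convertScaleAbs(np.hstack([A,B]),alpha=1.6))
E
```

```text
17.2 pos [ 0.58960019 -0.1949622   0.12558174] dpos cm [-0.19001929 -0.00378021 -0.55817378] drot [ 0.00299131  0.00560864 -0.00159339] q [-0.483  0.271  1.8   -0.     1.065 -1.615] F [ 0.1  0.7 -4.2] M [-0.01  0.04  0.03]
```

View pics/z10.png

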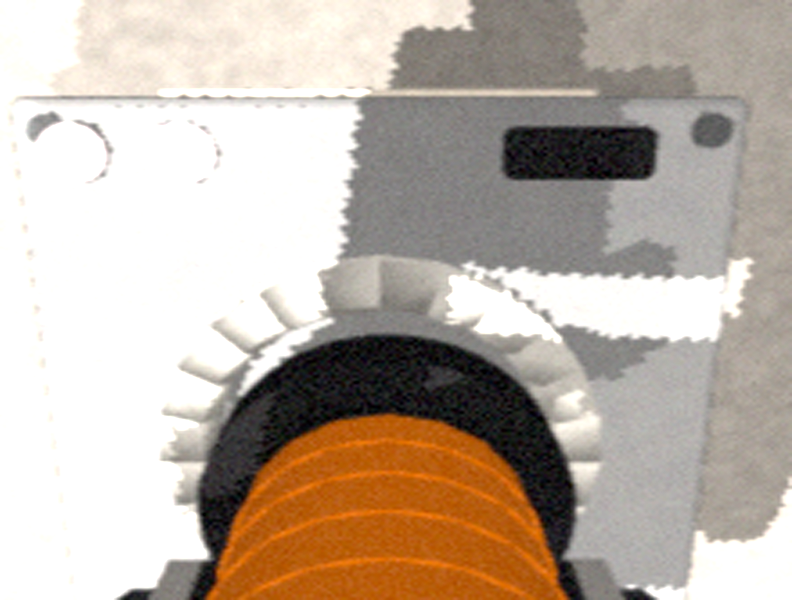

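View pics/z10s.png

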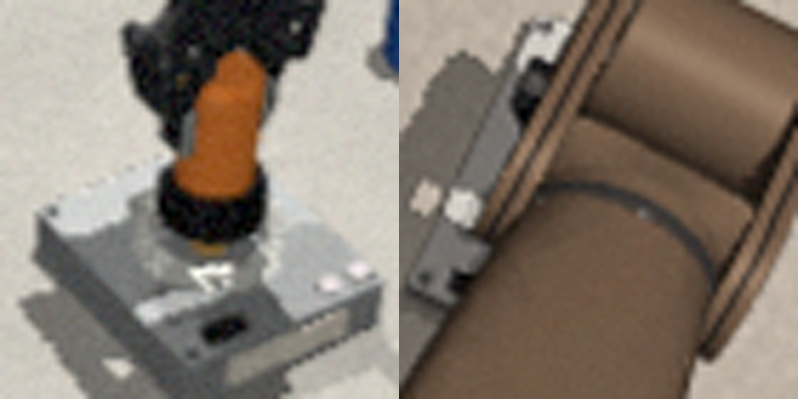

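```bash
python3 - <<'E'
from ori import *
ci=np.load('ci10.npy',allow_pickle=True).item()
P=np.array([.5896,-.195,.1256]);tx=np.array([np.cos(np.pi-.44),np.sin(np.pi-.44),0])
for e in(0,.001): print('foot',proj(ci,[*(P+tx*(.034+e))[:2],.0713]), 'zoom',(proj(ci,[*(P+tx*(.034+e))[:2],.0713])-[170,70])*[3.6,3])
for S in([.5877,-.1955],[.5877+tx[0]*.002,-.1955+tx[1]*.002]):
    S=np.array([*S,0]);
    for r,z in((.047,.04),(.0355+.0025,.056),(-.027,.04)):print('collar',r,z,(proj(ci,S+tx*r+[0,0,z])-[170,70])*[3.6,3])
    print('box far',(proj(ci,S+tx*.085+[0,0,.04])-[170,70])*[3.6,3])
t=cv2.imread('pics/side10.png')
cv2.imwrite('pics/z10t.png',cv2.convertScaleAbs(cv2.resize(t[155:215,275:345],None,fx=10,fy=10,interpolation=cv2.INTER_CUBIC),alpha=1.8))
cs=vision.camera_info('side')
f=lambda X:(proj(cs,X)-[275,155])*10
print('side lamp ctr bottom',f([P[0],P[1],.0698]),'seat rim',f([.5877,-.1955,.056]),'contact',f([.5877,-.1955,.04]))
for d in ([.001,0],[0,.001]):print(f([P[0]+d[0],P[1]+d[1],.0698]))
E
```

```text
foot [278.96545181 182.74830052] zoom [392.27562653 338.24490156]
foot [278.97016339 181.30986859] zoom [392.29258821 333.92960576]
collar 0.047 0.04 [385.72192589 251.55395284]
collar 0.038 0.056 [385.63570116 299.89653918]
collar -0.027 0.04 [385.34862205 516.45115954]
box far [385.94655848  92.15418574]
collar 0.047 0.04 [385.73312991 243.60355761]
collar 0.038 0.056 [385.64727548 291.64391647]
collar -0.027 0.04 [385.35775787 509.96836794]
box far [385.95910894  83.24834676]
side lamp ctr bottom [364.13497625 256.26819542] seat rim [366.92730384 286.78222535] contact [363.95536542 320.40097266]
[361.67229927 255.2303363 ]
[362.72850011 257.82528098]
```

View pics/z10t.png

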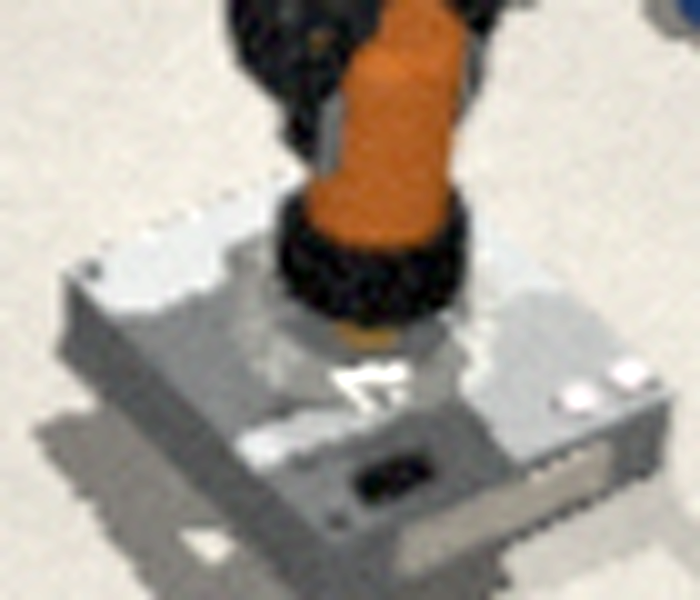

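Comparing the foot and collar at nearly equal depth in the wrist and side views puts the lamp within about 1 mm of the socket. I'm lowering it gently.

send_rows(
  plan="0.05 0 -0.6 0.003 0.0056 -0.0016 4;0 0 -0.4 0 0 0 4;0 0 0 0 0 0 4;0 0 0 0 0 0 4",
)

```text
t: 17.75
position: [0.5888, -0.1943, 0.1132]
eef_rot: [-0.685, -3.062, -0.002]
contact_force: [-0.2, -0.8, -4.4]
gripper_width: 0.0486
```

```bash
python3 - <<'E'
from ori import *
rep(np.pi-.44,[.5896,-.195,.096])
E
```

```text
17.75 pos [ 0.58883029 -0.19434628  0.1132346 ] dpos cm [ 0.07697053 -0.0653724  -1.72346049] drot [-0.00195432 -0.00357515  0.00014199] q [-0.482  0.289  1.802  0.     1.055 -1.613] F [-0.2 -0.8 -4.4] M [-0.01 -0.03 -0.06]
```

send_rows(
  plan="0.08 -0.06 -0.1 -0.002 -0.0035 0 4;0 0 -0.2 0 0 0 4;0 0 0 0 0 0 4",
)

```text
t: 18.05
position: [0.5897, -0.195, 0.1105]
eef_rot: [0.686, 3.065, -0.0]
contact_force: [-0.0, 0.4, -3.3]
gripper_width: 0.0487
```

send_rows(
  plan="0 0 -0.2 0 0 0 4;0 0 0 0 0 0 4",
)

```text
t: 18.25
position: [0.5897, -0.195, 0.1085]
eef_rot: [0.686, 3.065, -0.0]
contact_force: [-0.8, 0.2, -3.6]
gripper_width: 0.0492
```

send_rows(
  plan="0 0 -0.2 0 0 0 4;0 0 0 0 0 0 4",
)

```text
t: 18.45
position: [0.5899, -0.1952, 0.1066]
eef_rot: [0.686, 3.065, -0.001]
contact_force: [0.4, -0.6, -3.7]
gripper_width: 0.0491
```

The foot is about 5 mm into the socket with no contact force, so I'm continuing.

send_rows(
  plan="0 0 -0.2 0 0 0 4;0 0 -0.2 0 0 0 4;0 0 0 0 0 0 4",
)

```text
t: 18.75
position: [0.5898, -0.1952, 0.1025]
eef_rot: [0.685, 3.065, -0.001]
contact_force: [-0.6, -1.0, -4.4]
gripper_width: 0.0488
```

send_rows(
  plan="0 0 -0.2 0 0 0 4;0 0 -0.2 0 0 0 4;0 0 0 0 0 0 4",
)

```text
t: 19.05
position: [0.5898, -0.1952, 0.0985]
eef_rot: [0.686, 3.065, -0.001]
contact_force: [0.1, -2.0, -4.5]
gripper_width: 0.0486
```

send_rows(
  plan="0 0 -0.15 0 0 0 4;0 0 0 0 0 0 4",
)

```text
t: 19.25
position: [0.5899, -0.1952, 0.0972]
eef_rot: [0.686, 3.065, -0.001]
contact_force: [-0.4, -1.9, -4.0]
gripper_width: 0.0486
```

send_rows(
  plan="0 0 -0.1 0 0 0 4;0 0 0 0 0 0 4",
)

```text
t: 19.45
position: [0.5899, -0.1953, 0.0963]
eef_rot: [0.686, 3.065, -0.001]
contact_force: [-0.6, -2.2, -3.6]
gripper_width: 0.0485
```

send_rows(
  plan="0 0 -0.1 0 0 0 4;0 0 0 0 0 0 4",
)

```text
t: 19.65
position: [0.5901, -0.1954, 0.0962]
eef_rot: [0.685, 3.065, -0.001]
contact_force: [-2.3, -1.4, 1.9]
gripper_width: 0.049
```

It has touched the socket floor at TCP z 0.0962, where home was predicted at 0.0958. I'm releasing and retreating straight up.

send_rows(
  plan="0 0 0 0 0 0 5.2;0 0 0 0 0 0 6.5;0 0 0 0 0 0 8.5;0 0 0 0 0 0 8.5;0 0 0 0 0 0 8.5",
)

```text
t: 20.15
position: [0.5901, -0.195, 0.0954]
eef_rot: [0.685, 3.065, -0.0]
contact_force: [0.2, -0.0, 0.1]
gripper_width: 0.085
```

send_rows(
  plan="0 0 2 0 0 0 8.5;0 0 4 0 0 0 8.5;0 0 4 0 0 0 8.5;-3 1.4 3 0 0 0 8.5;-3 1.4 1 0 0 0 8.5",
)

```text
t: 20.65
position: [0.5314, -0.1679, 0.2401]
eef_rot: [0.684, 3.057, -0.003]
contact_force: [0.1, -0.8, 0.0]
gripper_width: 0.0849
```

send_rows(
  plan="-3 2 0 0 0 0 8.5;-3 2 0 0 0 0 8.5;0 0 0 0 0 0 8.5;0 0 0 0 0 0 8.5",
)

```text
t: 21.05
position: [0.4699, -0.1269, 0.2357]
eef_rot: [0.685, 3.063, -0.001]
contact_force: [-0.9, -1.2, 0.1]
gripper_width: 0.0853
```

```bash
python3 - <<'E'
from ori import *
rep(np.pi-.44,[.5896,-.195,.096])
for n in ("wrist","side","top"):
    im=vision.get_image(n);save(n+'11',im)
np.save('ci11.npy',vision.camera_info("wrist"),allow_pickle=True)
t=cv2.imread('pics/side11.png')
cv2.imwrite('pics/z11.png',cv2.convertScaleAbs(cv2.resize(t[145:220,270:350],None,fx=7,fy=7,interpolation=cv2.INTER_CUBIC),alpha=1.5))
E
```

```text
21.05 pos [ 0.46993556 -0.12694498  0.23571667] dpos cm [ 11.96644392  -6.80550204 -13.97166731] drot [ 0.00125129  0.00234339 -0.00019569] q [-0.473 -0.144  2.024 -0.     1.259 -1.604] F [-0.9 -1.2  0.1] M [-0.01 -0.04 -0.01]
```

View pics/wrist11.png

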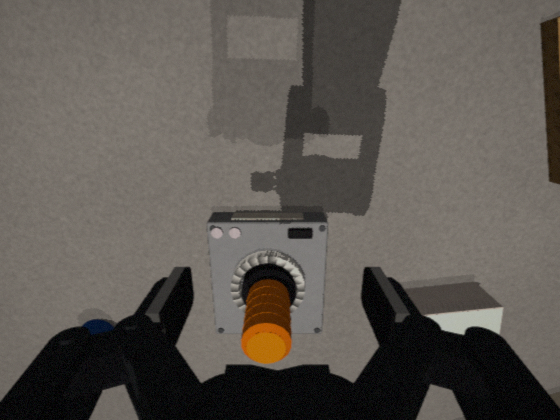

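View pics/z11.png

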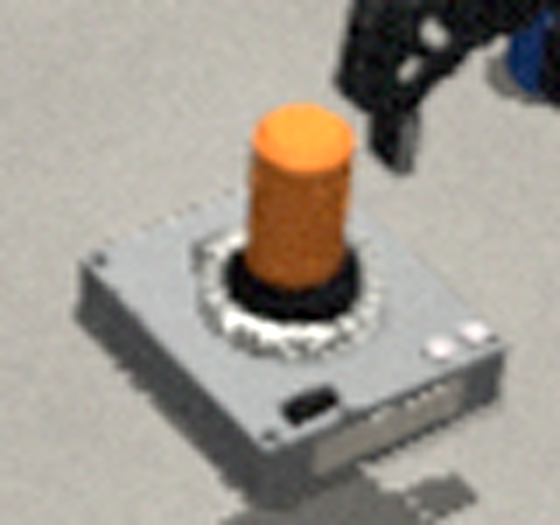

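View pics/side11.png

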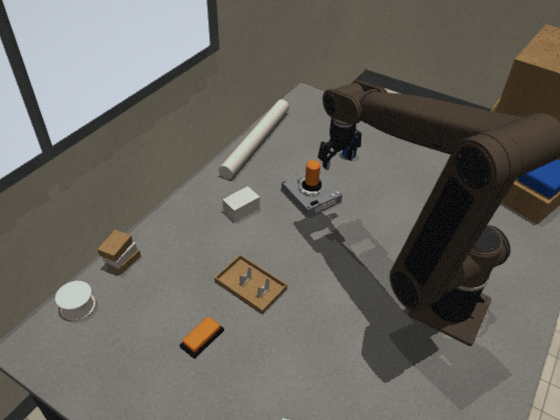

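The side view shows the lamp upright at (312,178), its foot sunk inside the collar with only a low black band showing. The carton at (241,204), marker at (202,335) and tray at (250,283) are where they began, and the fingers are clear of everything. I'm handing in.

```bash
python3 -c "
from bench import ticket
print(ticket.close_job())"
```

```text
the job is handed in; nothing more can be done
None
```

The lamp is in the tester's socket, upright and let go, and I handed the job in at about 21 s of the 54 s allowed. `close_job` gives no verdict, so this rests on my own checks.

**What I did:** I gripped the lens in the tray with the tool tilted and lifted the lamp out. I turned it upright, lowered it onto bare bench near (0.50, 0.07) and let go. I then gripped it afresh from above and turned it about −19° to match the socket flat. It went in without catching and stopped on the socket floor; I let go and backed off.

**Last checks:**
- **Seating:** it touched down within about 0.5 mm of the predicted home height, pressing with roughly 6 N. The pictures show it upright, with only a low band of the foot above the collar.
- **Forces:** no wrist force reading went above about 10 N. I read it only at the end of each move.
- **Bystanders:** the carton and marker are at the same places in the side picture as at the start. The canister was partly hidden behind the gripper in that picture, so I checked it only in part; nothing went near it.

**What disagreed:** the top and wrist cameras differed by up to 6 mm sideways. I settled this from the grip contact and by comparing foot and collar side by side just before lowering it in. During the second approach the tool also came out about 1° off vertical, which I trimmed before gripping.

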